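# Unlock the scanner's battery pack with the flat key

## Task

The scanner's battery pack has to be opened for fresh cells: take the flat-bladed key out of its wooden rest, put its blade in the slot of the round cap on the pack and turn the cap a quarter turn anticlockwise (seen from above) until it stops. Then lower the key into the shallow white tray and let go of it there.

Things in the scene. Friction and masses are not known exactly. Their poses are not given: they have to be found in the camera images.
- key: Flat key, 70 g, standing loose, blade down, 25 mm deep in a fixed wooden rest (44 x 70 x 30 mm). Steel blade 34 wide (its y) x 6 thick (x) x 50 mm, below a black paddle head 44 (y) x 12 (x) x 32 mm. Origin: middle of the blade's bottom edge; z up to the head, whose middle is 66 mm up. Same after a half turn about z. Tools in like rests, 100 mm off or more: a ball head, a slim round stick.
- cap (a joint): Angle of the pack's aluminium cap (60 mm across, 14 mm tall): 0 locked (starts at 0 to 0.3 rad), growing anticlockwise seen from above to a hard stop at 1.57, unlocked. Drag 0.12 N m; it stays where left. The pack: fixed grey box 170 x 110 x 40 mm, cap on top near one end, small plain black plug at the other.
- slot (a point): Centre of the cap's slot, on the cap's axis, level with its top face, 54 mm above the table. Axes turn with the cap: the slot runs along y right across it, open at both ends; z up. It is 11 mm wide (19 mm at its chamfered mouth) and 11.5 mm deep, floor flat. The key's blade has 2.5 mm play to each side, so it turns about 0.15 rad in the slot before it takes the cap along.
- tray: Empty shallow white plastic tray fixed on the table, 180 mm (its x) by 150 mm (y), 22 mm tall, open on top, walls and floor 4 mm. Origin: centre of its underside, z up; the inner floor is 4 mm above it.
Things that resemble listed ones, but are neither listed nor needed, are in the scene too. What is shaped like the key but yellow is not meant.

How it is judged:
On the way, in this order (a step that is already met when the one before it is completed fails the run):
1. the key's blade is in the slot of the cap (horizontal distance between key and slot below 0.015 m and z of key in the frame of slot below -0.004 m), for 0.1 s.
2. the cap has been turned to its unlocked stop (within about 13 degrees) by the key, whose blade is in the slot (all of step 1 and value of joint cap above 1.35 rad), for 0.1 s.
3. the key, still held, is lowered into the tray: blade tip less than 30 mm above the tray's underside (x of key in the frame of tray between -0.09 and 0.09 m and y of key in the frame of tray between -0.075 and 0.075 m and z of key in the frame of tray below 0.03 m and contact force between the fingers and key above 1 N), for 0.1 s.
At the end, for the whole second after the job is handed in: The cap stands at its unlocked stop (1.35 rad or more) and the key rests, let go, in the tray: the middle of its blade's bottom edge is inside the tray's outline and less than 35 mm above the tray's underside. It may stand, lean or lie (x of key in the frame of tray between -0.09 and 0.09 m and y of key in the frame of tray between -0.075 and 0.075 m and z of key in the frame of tray below 0.035 m and value of joint cap above 1.35 rad and linear speed of key below 0.03 m/s); the robot touches nothing.
It also fails if it takes over 48 s, if anything falls off the work surface, if the arm or the gripper's body presses on something with over 40 N, if the wrist force passes 120 N, or if a joint passes its speed limit or range.

## Robot

A 6-joint arm with a two-finger parallel gripper is mounted at the origin on the work surface. World frame = base frame: x ahead of the robot, y to its left, z up, the work surface at z = 0. Lengths are in m, angles in rad, forces in N, time in s.
With the tool pointing down it reaches from about 0.25 to 0.775 m from the base axis. Payload 4 kg.
Tool frame: the origin (TCP) lies at the very end of the fingers, on their centre line; the grasp point (between the pads) lies 19 mm behind it (robot.pinch_z is the distance from the TCP to the grasp point, in m); z points along the fingers, y is the line along which they close (so a half turn about z gives the same grasp; the last joint's range is limited). The gripper opens to 94 mm and grips with 3 to 60 N. Pads are 16 mm wide; open, the fingers measure 119 mm over their backs; the gripper's body (75 mm by 177 mm) begins 78 mm behind the grasp point.
Start: joints at [-1.286, 0.087, 1.371, -0, 1.684, -0.103], TCP at [0.208, -0.509, 0.206] pointing down, gripper open.
Joint ranges: [-3.1, 3.1], [-0.76, 2.03], [0.27, 2.55], [-1.08, 4.22], [0.17, 2.65], [-2.57, 2.57]. Speed limits (rad/s): [2.79, 2.79, 3.14, 3.14, 3.14, 3.14].

## Interface

Orientations are given as [roll, pitch, yaw] about the fixed x, y, z axes, in that order (R = Rz(yaw) Ry(pitch) Rx(roll)).
In Python, from bench import robot gives the robot as it stands.
- The arm moves only by the tool arm_command, never from a script. Its argument "targets" is one flat list of numbers, 7 for each row, row after row: the turn, a rotation vector about the tool's x, y, z in degrees, then the shift along the tool's x, y, z in mm, then the closure, from -1 (fully open) to 1 (shut). In form: [ax, ay, az, x, y, z, hand, ax, ay, az, x, y, z, hand, ...]. A call has 1 to 20 rows; each row is the pose to reach, as a shift and turn from the pose commanded when the call began, along the tool's axes at that moment; what a row does not reach only later rows make up. A row lasts 1/10 s, in which the tool goes at most 50 mm and 8.59 degrees, less where a joint would pass 70% of its speed; a pose out of reach is approached as far as the arm can. A call with a gripper value outside its range is refused whole. The fingers move at their own pace and stop on an object; the grip force is fixed at half the most. Time passes only in rows, so rows that repeat a pose let the fingers close. It gives the time, the measured TCP pose, the force, the opening and the grip force at its end, in the units of the state.
- robot.get_obs(): the state, without advancing time (a new reading comes with each control period).
- robot.snapshot(name): name is "side" or "top"; returns a dict with "color" (400x640x3 uint8, red, green, blue), "range_z" (400x640 float32, m along the optical axis (not along the pixel's ray), 0 where there is no reading), "fx", "fy", "cx", "cy" (pixels), "T" (4x4, takes a point from camera to world coordinates). Camera axes: x right, y down, z forward; pixel columns grow to the right and rows downward; lengths in m; the calibration is good to about 2 mm. A picture is of the moment at which its call begins.
- robot.close_job(): hands the job in; it is judged then, once.
The state is a dict: "time": time; "joint_positions": joint angles; "qvel": joint speeds; "joint_torque": joint torques, N m; "tool_pos": TCP position; "ee_rot": TCP orientation; "wrist_force": force on the tool from outside, world axes, zero at the start; "wrist_torque": the same for the moment, N m; "width": finger opening in m; "finger_force": force on a finger pad.
Only numpy, scipy, OpenCV 4.12 (cv2) and the standard library are available. Lean on these libraries where they do the work, as an engineer would, in place of code of your own. Each camera call takes 0.05 s, during which the arm holds its last target. There are 200 camera calls.

## Working session

There is one attempt and no reset: what is moved stays moved. The work goes in short steps, Python scripts to look and compute and a tool call to move; the robot and the scene stay as the last step left them, time stands still between calls to the robot, and variables do not carry over. Pictures are saved under pics/ and viewed, at most 10 in all, crops included, and the job is handed in when it is done.

Besides the shell and the picture viewer there is one more tool, called as name(argument=value, ...) on one line, values as JSON. arm_command: Moves the arm, as the interface text tells. Its arguments: {"type":"object","properties":{"targets":{"type":"array"}},"required":["targets"]}

```bash
mkdir -p pics
cat > h.py <<'E'
import numpy as np, cv2
from bench import robot
def snap(n):
    s=robot.snapshot(n); np.savez(f'{n}.npz',**s); return s
def cloud(s):
    z=s['range_z']; v,u=np.indices(z.shape)
    P=np.stack([(u-s['cx'])*z/s['fx'],(v-s['cy'])*z/s['fy'],z],-1)
    W=P@s['T'][:3,:3].T+s['T'][:3,3]; W[z==0]=np.nan; return W
E
python3 - <<'E'
from h import *
for n in('top','side'):
    s=snap(n); cv2.imwrite(f'pics/{n}0.png',s['color'][:,:,::-1]); print(n,s['T'].round(3).tolist(),s['fx'],s['cx'],s['cy'])
o=robot.get_obs(); print(o); print(robot.pinch_z)
E
```

```text
top [[-0.021, -0.993, 0.113, 0.401], [-1.0, 0.02, -0.018, -0.055], [0.015, -0.113, -0.993, 1.22], [0.0, 0.0, 0.0, 1.0]] 474.97869877888826 325.236960031027 196.00339870794824
side [[-0.738, -0.495, 0.459, -0.014], [-0.675, 0.545, -0.497, 0.551], [-0.004, -0.677, -0.736, 0.937], [0.0, 0.0, 0.0, 1.0]] 441.6709820664021 320.58800507480294 198.2914962101999
{'time': 0.1, 'joint_positions': array([-1.28605833e+00,  8.78924961e-02,  1.37211315e+00, -5.27243703e-05,
        1.68359037e+00, -1.03114736e-01]), 'qvel': array([ 0.00010619, -0.00260343, -0.00396391,  0.00195192,  0.00034173,
        0.00039528]), 'joint_torque': array([ 2.24726224e-03, -3.41254628e+01, -3.03300047e+01,  7.21234689e-02,
        3.04256938e-02, -1.05441648e-04]), 'tool_pos': array([ 0.207841  , -0.50867801,  0.2044099 ]), 'ee_rot': array([-3.13959454e+00, -1.54087436e-04,  3.87846696e-01]), 'wrist_force': array([-0.07398787,  0.12174727,  0.39605221]), 'wrist_torque': array([-0.01415416, -0.01119886, -0.03217576]), 'finger_force': 0.0, 'width': 0.09391002403942258}
0.0188
```

View pics/top0.png

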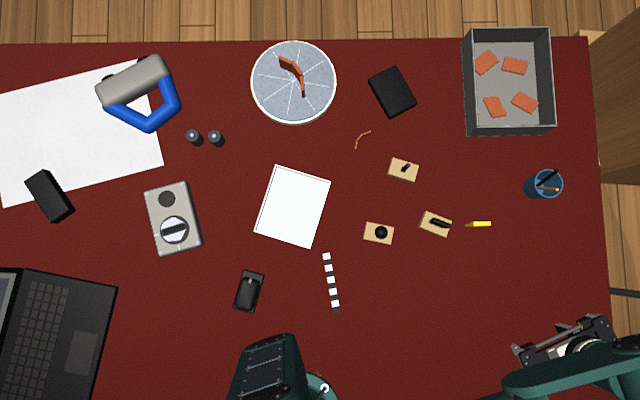

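View pics/side0.png

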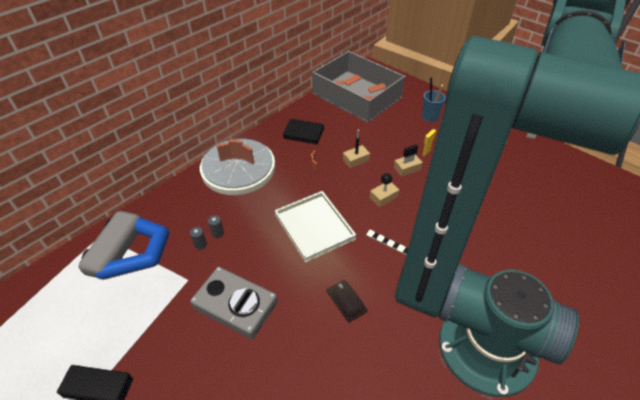

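The top view shows three rests: the ball head at (381,233), the slim stick at (404,168), and a flat black paddle at (437,222). The yellow look-alike is at (480,224). The cap is at (174,230), with the plug at (166,199) and the white tray at (292,206); the white paper at (60,130) is flat. I choose the key at (437,222), which in the side view is the flat paddle at (410,155). Next I check it in a close crop and measure.

Run:
```python
from h import *
t=dict(np.load('top.npz')); s=dict(np.load('side.npz'))
a=cv2.resize(t['color'][195:255,360:500],None,fx=5,fy=5,interpolation=2)[:,:,::-1]
b=cv2.resize(s['color'][130:190,370:450],None,fx=5,fy=5)[:,:,::-1]
c=cv2.resize(t['color'][175:265,135:210],None,fx=4,fy=4)[:,:,::-1]
im=np.zeros((600,800,3),np.uint8); im[:300,:700]=a; im[300:600,:400]=b; im[300:600,420:670]=cv2.resize(c,(250,300)); cv2.imwrite('pics/crop.png',im)
W=cloud(t);C=t['color'].astype(int);S=C.sum(-1)
V=cloud(s)
def rect(n,m,P):
    p=P[m]; r=cv2.minAreaRect((p[:,:2]*1000).astype(np.float32)); print(n,len(p),'mean',p.mean(0).round(4),'rect',np.round(r[0],1),np.round(r[1],1),round(r[2],1),'med',np.median(p,0).round(4))
def box(P,x0,x1,y0,y1): return (P[...,0]>x0)&(P[...,0]<x1)&(P[...,1]>y0)&(P[...,1]<y1)
k=W[222,437]; print('key',k, 'cap',W[238,170],'tray',W[206,292],'yellow',W[224,480])
for n,P in(('top',W),('side',V)):
    B=box(P,k[0]-.05,k[0]+.05,k[1]-.05,k[1]+.05)
    rect(n+' keyhead',B&(P[...,2]>.06),P); rect(n+' rest',B&(P[...,2]>.02)&(P[...,2]<.04),P)
    print(P[B][:,2].max())
    q=W[230,174]; B=box(P,q[0]-.12,q[0]+.12,q[1]-.1,q[1]+.1)
    rect(n+' cap',B&(P[...,2]>.048)&(P[...,2]<.065),P); rect(n+' pack',B&(P[...,2]>.034)&(P[...,2]<.065),P)
    q=W[206,292]; B=box(P,q[0]-.14,q[0]+.14,q[1]-.14,q[1]+.14)
    col=(C if n=='top' else s['color'].astype(int)).min(-1)>120
    rect(n+' tray',B&col&(P[...,2]<.04),P)
```

```text
key [ 0.46120729 -0.34126531  0.08813549] cap [0.43742666 0.30379188 0.05609173] tray [0.51442753 0.00926936 0.00427668] yellow [ 0.45443409 -0.44540048  0.08520959]
top keyhead 121 mean [ 0.4585 -0.3509  0.0816] rect [ 458.9 -352.4] [43.7 12. ] 66.3 med [ 0.4585 -0.3506  0.0845]
top rest 374 mean [ 0.458  -0.3481  0.0282] rect [ 459.  -353.3] [71.1 45. ] 66.6 med [ 0.4552 -0.3452  0.0284]
0.09050646690062969
top cap 362 mean [0.4588 0.2983 0.0523] rect [480.4 300.4] [103.1  59.8] 4.9 med [0.4593 0.2983 0.0523]
top pack 2891 mean [0.4854 0.3038 0.0409] rect [486.6 305. ] [169.3 109.9] 14.7 med [0.4843 0.303  0.0395]
top tray 4318 mean [0.5124 0.0082 0.0042] rect [500.3 -14.9] [210.9 198.5] 71.2 med [0.5125 0.0084 0.0028]
side keyhead 127 mean [ 0.4569 -0.3481  0.0769] rect [ 457.5 -351.6] [45.9 14.8] 64.9 med [ 0.4562 -0.3484  0.078 ]
side rest 248 mean [ 0.4555 -0.3442  0.0292] rect [ 457.2 -350.6] [76.1 44.1] 65.1 med [ 0.4532 -0.3424  0.0293]
0.09023713933408739
side cap 440 mean [0.4596 0.3008 0.0533] rect [489.2 308.6] [126.6  57.9] 16.7 med [0.4606 0.3008 0.0536]
side pack 3140 mean [0.4803 0.3101 0.0423] rect [485.7 307.6] [170.2 110.1] 14.5 med [0.4766 0.3117 0.0407]
side tray 3240 mean [0.5125 0.0044 0.0068] rect [506.7 -19. ] [207.9 216.6] 71.5 med [0.5113 0.0045 0.0045]
```

View pics/crop.png

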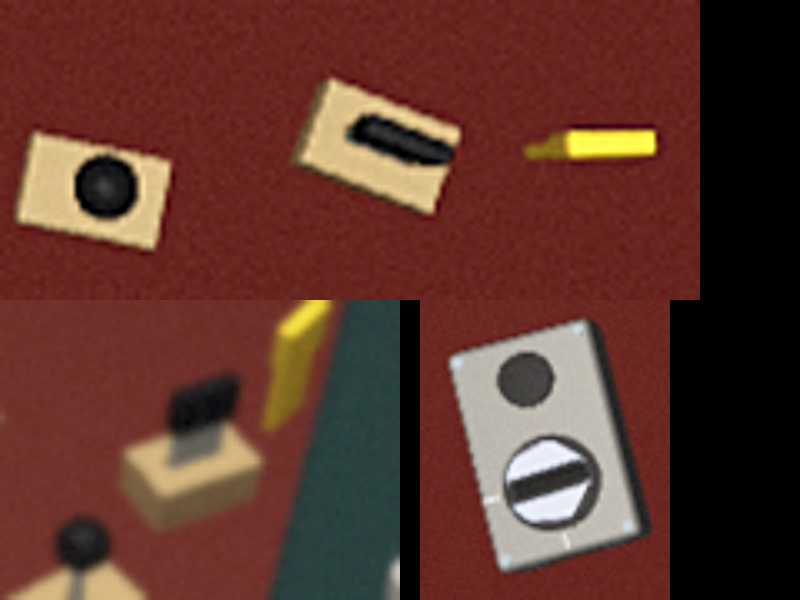

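The crop confirms the choice. The black paddle has a steel blade below it, its head measures 43.7 x 12 mm and its top is at 0.088 m, against an expected 0.087. The slot shows as the dark bar across the cap. Next I measure the slot by rectifying both views onto z=0.054.

```bash
cat >> h.py <<'E'
def rectify(s,z,c,half=.05,mm=.25):
    n=int(2*half*1000/mm); g=(np.arange(n)+.5)*mm/1000-half
    X,Y=np.meshgrid(c[0]+g,c[1]+g); P=np.stack([X,Y,np.full_like(X,z)],-1)
    Q=(P-s['T'][:3,3])@s['T'][:3,:3]
    u=Q[...,0]/Q[...,2]*s['fx']+s['cx']; v=Q[...,1]/Q[...,2]*s['fy']+s['cy']
    return cv2.remap(s['color'],u.astype(np.float32),v.astype(np.float32),cv2.INTER_LINEAR),g
def slot(s,c):
    im,g=rectify(s,.054,c); G=im.min(-1)
    # bright cap halves -> centre; slot = dark inside
    m=(G>205).astype(np.uint8); n,L,st,_=cv2.connectedComponentsWithStats(m)
    i=[j for j in range(1,n) if st[j,4]>1500]
    B=np.isin(L,i); p=np.argwhere(B)[:,::-1].astype(np.float32)
    (cx,cy),r=cv2.minEnclosingCircle(p)
    print('cap circle',np.round([c[0]+g[0]+cx*.25e-3,c[1]+g[0]+cy*.25e-3],4),'r mm',r*.25)
    Y,X=np.indices(G.shape); D=((G<110)&((X-cx)**2+(Y-cy)**2<(21/.25)**2)).astype(np.uint8)
    q=np.argwhere(D)[:,::-1].astype(np.float32); mu=q.mean(0); w,v=np.linalg.eigh(np.cov((q-mu).T))
    print('slot',np.round(np.array(c)+g[0]+mu*.25e-3,4),'ang',np.degrees(np.arctan2(v[1,1],v[0,1]))%180,'sd mm',np.sqrt(w)*.25)
    return im
E
python3 - <<'E'
from h import *
ims=[]
for n in('top','side'):
    s=dict(np.load(n+'.npz')); ims.append(slot(s,(.459,.30)))
    W=cloud(s); m=(s['color'].min(-1)>(150 if n=='top' else 110)).astype(np.uint8)
    _,L=cv2.connectedComponents(m); B=(L==(L[206,292] if n=='top' else L[225,315]))&(W[...,2]<.05)
    print(n,'tray',cv2.minAreaRect((W[B][:,:2]*1000).astype(np.float32)))
cv2.imwrite('pics/cap.png',np.hstack(ims)[::-1,:,::-1])
E
```

```text
cap circle [0.4583 0.2982] r mm 29.74393653869629
slot [0.4589 0.2984] ang 106.70043492170653 sd mm [ 4.64487504 11.80930709]
top tray ((515.788818359375, 9.284843444824219), (154.57826232910156, 185.15603637695312), 71.46477508544922)
cap circle [0.4575 0.3006] r mm 30.04492950439453
slot [0.4575 0.3006] ang 107.05538357672859 sd mm [ 4.2948623  11.85679356]
side tray ((520.3345947265625, -1.3320083618164062), (165.76535034179688, 206.0404815673828), 71.62789154052734)
```

View pics/cap.png

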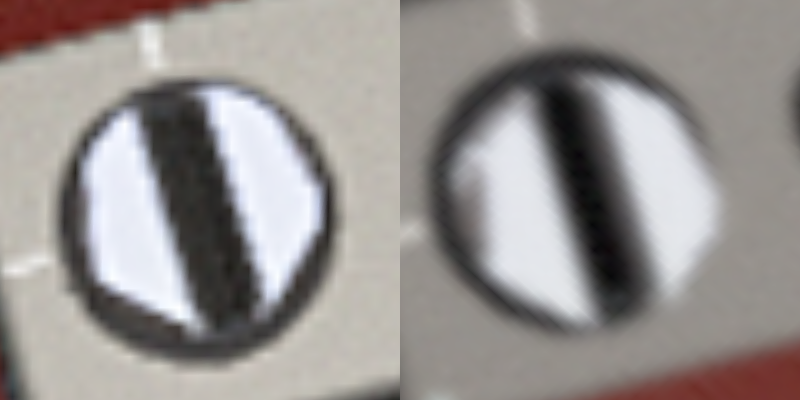

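The cap circle has r=29.7–30 mm, matching the 60 mm diameter, and the slot comes out at (0.4583, 0.2993) with its long axis at 106.9°. The key is at (0.458, -0.352) with its long axis at about 66°, and the tray centre is about (0.514, 0.006). Next is the tool-frame arithmetic for the first reach.

```bash
cat >> h.py <<'E'
from scipy.spatial.transform import Rotation as Ro
def to(x,y,z,yaw):
    o=robot.get_obs(); R=Ro.from_euler('xyz',o['ee_rot']); T=Ro.from_euler('xyz',[180,0,yaw],degrees=True)
    print('t',round(o['time'],2),'pos',o['tool_pos'].round(4),'rot',np.degrees(o['ee_rot']).round(2),'q',o['joint_positions'].round(2),'w',round(o['width'],4),'ff',round(o['finger_force'],1),'F',o['wrist_force'].round(1),'M',o['wrist_torque'].round(2))
    print('turn deg',(R.inv()*T).as_rotvec(degrees=True).round(2),'shift mm',(1000*R.inv().apply(np.array([x,y,z])-o['tool_pos'])).round(1))
E
python3 -c "
from h import *
to(.458,-.352,.14,66)"
```

```text
t 0.1 pos [ 0.2078 -0.5087  0.2044] rot [-1.7989e+02 -1.0000e-02  2.2220e+01] q [-1.29  0.09  1.37 -0.    1.68 -0.1 ] w 0.0939 ff 0.0 F [-0.1  0.1  0.4] M [-0.01 -0.01 -0.03]
turn deg [ -0.11  -0.05 -43.78] shift mm [290.8 -50.3  64.6]
```

arm_command(targets=[0, 0, -44, 290, -50, 20, -1, 0, 0, -44, 290, -50, 20, -1, 0, 0, -44, 290, -50, 20, -1, 0, 0, -44, 290, -50, 20, -1, 0, 0, -44, 290, -50, 20, -1, 0, 0, -44, 290, -50, 20, -1, 0, 0, -44, 290, -50, 20, -1, 0, 0, -44, 290, -50, 64, -1, 0, 0, -44, 290, -50, 64, -1, 0, 0, -44, 290, -50, 64, -1, 0, 0, -44, 290, -50, 64, -1])

```text
time: 1.2
tool_pos: [0.4577, -0.3546, 0.1435]
ee_rot: [3.139, 0.001, 1.154]
wrist_force: [-1.0, 0.1, 0.2]
width: 0.0943
finger_force: 0.0
```

```bash
python3 -c "
from h import *
to(.458,-.352,.053,66)"
```

```text
t 1.2 pos [ 0.4577 -0.3546  0.1435] rot [1.7985e+02 6.0000e-02 6.6140e+01] q [-0.76  0.17  1.4  -0.    1.57 -0.34] w 0.0943 ff 0.0 F [-1.   0.1  0.2] M [-0.05 -0.09 -0.03]
turn deg [0.15 0.06 0.14] shift mm [ 2.6 -1.  90.5]
```

arm_command(targets=[0, 0, 0, 2, -1, 15, -1, 0, 0, 0, 2, -1, 35, -1, 0, 0, 0, 2, -1, 55, -1, 0, 0, 0, 2, -1, 72, -1, 0, 0, 0, 2, -1, 84, -1, 0, 0, 0, 2, -1, 89, -1, 0, 0, 0, 2, -1, 89, -1, 0, 0, 0, 2, -1, 89, -1])

```text
time: 2.0
tool_pos: [0.4579, -0.3515, 0.0535]
ee_rot: [3.14, 0.001, 1.156]
wrist_force: [-0.0, 0.2, 0.5]
width: 0.0941
finger_force: 0.0
```

Run:
```python
from h import *
to(.458,-.352,.053,66)
a=snap('top');b=snap('side')
A=cv2.resize(a['color'][170:270,390:490],(400,400),interpolation=2);B=cv2.resize(b['color'][110:210,360:460],(400,400),interpolation=2)
cv2.imwrite('pics/grasp.png',np.hstack([A,B])[:,:,::-1])
```

```text
t 2.0 pos [ 0.4579 -0.3515  0.0535] rot [1.799e+02 4.000e-02 6.621e+01] q [-0.75  0.22  1.52 -0.    1.39 -0.34] w 0.0941 ff 0.0 F [-0.   0.2  0.5] M [-0.   -0.09 -0.03]
turn deg [0.1  0.04 0.21] shift mm [-0.4  0.2  0.5]
```

View pics/grasp.png

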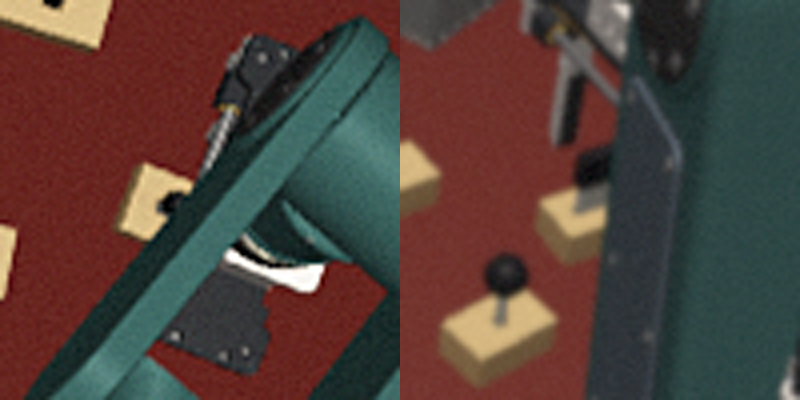

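The fingers straddle the black head (left view (170,200), right view (590,165)) and its neighbours are clear. I close the gripper and wait.

arm_command(targets=[0, 0, 0, 0, 0, 0, 1, 0, 0, 0, 0, 0, 0, 1, 0, 0, 0, 0, 0, 0, 1, 0, 0, 0, 0, 0, 0, 1, 0, 0, 0, 0, 0, 0, 1, 0, 0, 0, 0, 0, 0, 1, 0, 0, 0, 0, 0, 0, 1, 0, 0, 0, 0, 0, 0, 1, 0, 0, 0, 0, 0, 0, 1, 0, 0, 0, 0, 0, 0, 1, 0, 0, 0, 0, 0, 0, 1, 0, 0, 0, 0, 0, 0, 1])

```text
time: 3.3
tool_pos: [0.4586, -0.3516, 0.0526]
ee_rot: [3.138, 0.0, 1.156]
wrist_force: [4.7, -1.2, -2.0]
width: 0.0118
finger_force: 30.0
```

```bash
python3 -c "
from h import *
to(.458,-.352,.16,66)"
```

```text
t 3.3 pos [ 0.4586 -0.3516  0.0526] rot [1.7981e+02 2.0000e-02 6.6230e+01] q [-0.75  0.22  1.52  0.    1.39 -0.34] w 0.0118 ff 30.0 F [ 4.7 -1.2 -2. ] M [-0.46 -0.95  0.08]
turn deg [0.19 0.02 0.23] shift mm [-7.000e-01 -1.000e-01 -1.074e+02]
```

arm_command(targets=[0, 0, 0, 0, 0, -10, 1, 0, 0, 0, 0, 0, -25, 1, 0, 0, 0, 0, 0, -45, 1, 0, 0, 0, 0, 0, -70, 1, 0, 0, 0, 0, 0, -95, 1, 0, 0, 0, 0, 0, -120, 1, 0, 0, 0, 0, 0, -120, 1, 0, 0, 0, 0, 0, -120, 1])

```text
time: 4.1
tool_pos: [0.4571, -0.3508, 0.1722]
ee_rot: [-3.141, 0.0, 1.156]
wrist_force: [-0.1, 0.3, -0.8]
width: 0.0119
finger_force: 30.0
```

```bash
python3 -c "
from h import *
to(.4583,.2993,.17,107)"
```

```text
t 4.1 pos [ 0.4571 -0.3508  0.1722] rot [-1.7997e+02  1.0000e-02  6.6220e+01] q [-0.75  0.15  1.36 -0.    1.63 -0.34] w 0.0119 ff 30.0 F [-0.1  0.3 -0.8] M [-0.03 -0.03 -0.04]
turn deg [-3.000e-02 -0.000e+00 -4.078e+01] shift mm [ 595.4 -261.1    2.3]
```

arm_command(targets=[0, 0, -1, 12, -5, -8, 1, 0, 0, -4, 45, -20, -8, 1, 0, 0, -7, 85, -37, -8, 1, 0, 0, -10, 128, -56, -8, 1, 0, 0, -13, 171, -75, -8, 1, 0, 0, -16, 214, -94, -8, 1, 0, 0, -19, 257, -113, -8, 1, 0, 0, -22, 300, -132, -8, 1, 0, 0, -25, 343, -150, -8, 1, 0, 0, -28, 386, -169, -8, 1, 0, 0, -31, 429, -188, -8, 1, 0, 0, -34, 472, -207, -8, 1, 0, 0, -37, 515, -226, -8, 1, 0, 0, -39, 552, -242, -4, 1, 0, 0, -41, 582, -255, 0, 1, 0, 0, -41, 595, -261, 2, 1, 0, 0, -41, 595, -261, 2, 1, 0, 0, -41, 595, -261, 2, 1, 0, 0, -41, 595, -261, 2, 1, 0, 0, -41, 595, -261, 2, 1])

```text
time: 6.1
tool_pos: [0.4589, 0.2974, 0.1709]
ee_rot: [3.141, 0.0, 1.869]
wrist_force: [0.1, 0.1, -0.9]
width: 0.012
finger_force: 30.0
```

Run:
```python
from h import *
to(.4583,.2993,.13,107)
for n in('top','side'):
    s=snap(n); W=cloud(s); p=robot.get_obs()['tool_pos']
    B=(abs(W[...,0]-p[0])<.03)&(abs(W[...,1]-p[1])<.03)&(W[...,2]<p[2]+.002)&(W[...,2]>.08)
    q=W[B]; print(n,len(q))
    for lo in np.arange(.11,.19,.01):
        m=(q[:,2]>=lo)&(q[:,2]<lo+.01)
        if m.sum()>3: print(round(lo,3),m.sum(),q[m].mean(0).round(4))
    if len(q): print('zmin',q[:,2].min())
    u0,v0=[int(x) for x in ((lambda Q:(Q[0]/Q[2]*s['fx']+s['cx'],Q[1]/Q[2]*s['fy']+s['cy']))((np.array([.458,.3,.12])-s['T'][:3,3])@s['T'][:3,:3]))]
    c=s['color'][max(v0-60,0):v0+60,max(u0-60,0):u0+60]; globals()[n]=cv2.resize(c,(400,400),interpolation=2); print(u0,v0)
cv2.imwrite('pics/over.png',np.hstack([top,side])[:,:,::-1])
```

```text
t 6.1 pos [0.4589 0.2974 0.1709] rot [1.7997e+02 2.0000e-02 1.0710e+02] q [ 0.47  0.09  1.44 -0.    1.61  0.17] w 0.012 ff 30.0 F [ 0.1  0.1 -0.9] M [-0.01 -0.08  0.  ]
turn deg [0.03 0.02 0.1 ] shift mm [ 2.  -0.  40.9]
top 32
0.12 9 [0.4617 0.2854 0.1262]
0.13 7 [0.4606 0.2864 0.1356]
0.14 8 [0.4612 0.2841 0.144 ]
0.15 7 [0.461  0.2852 0.1528]
zmin 0.12259340014239539
163 228
side 128
0.12 19 [0.4572 0.2967 0.126 ]
0.13 36 [0.4561 0.2994 0.1348]
0.14 33 [0.4563 0.3001 0.1439]
0.15 26 [0.4538 0.3069 0.1545]
0.16 14 [0.4539 0.309  0.1646]
zmin 0.12233675381857323
238 283
```

View pics/over.png

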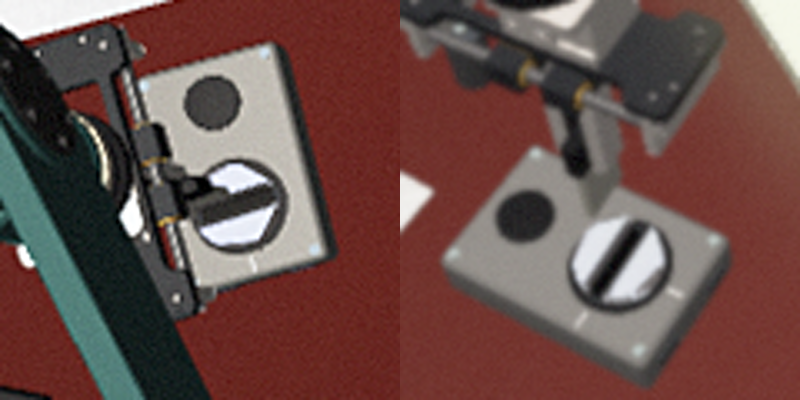

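The key hangs upright with its tip at z≈0.122, so 49 mm below the TCP, and its blade lies parallel to the slot (left crop (210,190), right crop (600,180)). I descend slowly.

arm_command(targets=[0, 0, 0, 2, -0.5, 10, 1, 0, 0, 0, 2, -0.5, 25, 1, 0, 0, 0, 2, -0.5, 40, 1, 0, 0, 0, 2, -0.5, 52, 1, 0, 0, 0, 2, -0.5, 58, 1, 0, 0, 0, 2, -0.5, 61, 1, 0, 0, 0, 2, -0.5, 64, 1, 0, 0, 0, 2, -0.5, 67, 1, 0, 0, 0, 2, -0.5, 70, 1, 0, 0, 0, 2, -0.5, 72, 1, 0, 0, 0, 2, -0.5, 74, 1, 0, 0, 0, 2, -0.5, 74, 1, 0, 0, 0, 2, -0.5, 74, 1])

```text
time: 7.5
tool_pos: [0.4575, 0.3005, 0.0965]
ee_rot: [3.141, 0.0, 1.871]
wrist_force: [-0.8, 0.4, -0.5]
width: 0.0112
finger_force: 30.0
```

Run:
```python
from h import *
to(.4583,.2993,.095,107)
s=snap('side'); cv2.imwrite('pics/in.png',cv2.resize(s['color'][240:350,180:290],(500,500),interpolation=2)[:,:,::-1])
```

```text
t 7.5 pos [0.4575 0.3005 0.0965] rot [179.99   0.   107.22] q [ 0.48  0.13  1.54 -0.    1.47  0.18] w 0.0112 ff 30.0 F [-0.8  0.4 -0.5] M [ 0.01 -0.12 -0.03]
turn deg [0.01 0.   0.22] shift mm [-1.4  0.4  1.5]
```

View pics/in.png

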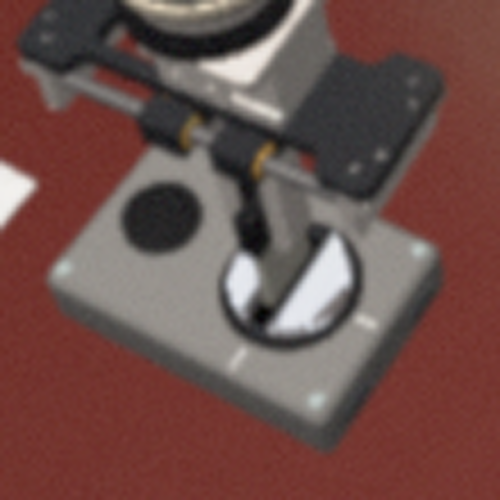

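The blade sits in the slot, midway across the cap at crop (285,285), with no contact force. Now 2 mm deeper, then turn anticlockwise (negative about tool z).

arm_command(targets=[0, 0, 0, -1, 0, 2, 1, 0, 0, -5, -1, 0, 2, 1, 0, 0, -11, -1, 0, 2, 1, 0, 0, -17, -1, 0, 2, 1, 0, 0, -23, -1, 0, 2, 1, 0, 0, -29, -1, 0, 2, 1, 0, 0, -35, -1, 0, 2, 1, 0, 0, -41, -1, 0, 2, 1, 0, 0, -47, -1, 0, 2, 1, 0, 0, -53, -1, 0, 2, 1, 0, 0, -59, -1, 0, 2, 1, 0, 0, -65, -1, 0, 2, 1, 0, 0, -71, -1, 0, 2, 1, 0, 0, -77, -1, 0, 2, 1, 0, 0, -83, -1, 0, 2, 1, 0, 0, -88, -1, 0, 2, 1, 0, 0, -92, -1, 0, 2, 1, 0, 0, -94, -1, 0, 2, 1, 0, 0, -94, -1, 0, 2, 1])

```text
time: 9.45
tool_pos: [0.4573, 0.2982, 0.0942]
ee_rot: [-3.139, -0.002, -2.772]
wrist_force: [-1.5, -3.4, 1.1]
width: 0.0117
finger_force: 30.0
```

Run:
```python
from h import *
to(.4583,.2993,.0945,207)
a=snap('top');s=snap('side')
A=rectify(a,.054,(.459,.30))[0];B=rectify(s,.054,(.459,.30))[0]
cv2.imwrite('pics/turned.png',np.hstack([A,B])[::-1,:,::-1])
```

```text
t 9.45 pos [0.4573 0.2982 0.0942] rot [-1.7987e+02 -1.3000e-01 -1.5882e+02] q [ 0.48  0.13  1.55 -0.    1.47 -1.47] w 0.0117 ff 30.0 F [-1.5 -3.4  1.1] M [-0.72  0.18 -0.07]
turn deg [-0.12 -0.14 -5.82] shift mm [-1.3  0.7 -0.3]
```

View pics/turned.png

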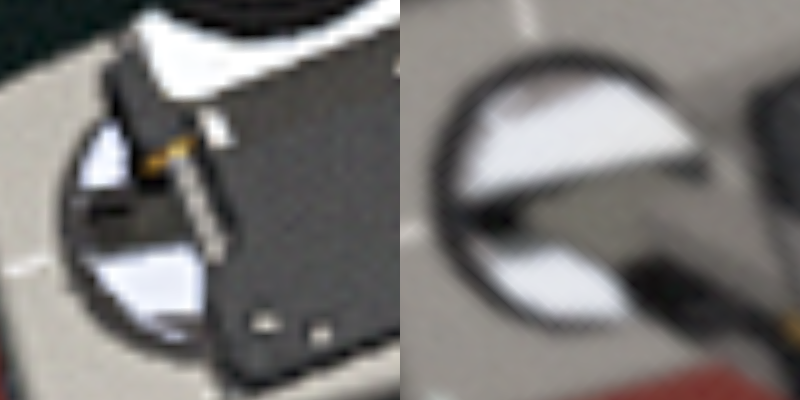

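The slot has turned to about 185–190° and the stop should be near 194.6°. I turn further, to and against the stop.

arm_command(targets=[0, 0, -3, 0, 0, 0, 1, 0, 0, -6, 0, 0, 0, 1, 0, 0, -8, 0, 0, 0, 1, 0, 0, -10, 0, 0, 0, 1, 0, 0, -10, 0, 0, 0, 1, 0, 0, -10, 0, 0, 0, 1])

```text
time: 10.15
tool_pos: [0.4575, 0.2984, 0.0943]
ee_rot: [-3.14, -0.002, -2.599]
wrist_force: [-1.3, -5.1, 1.2]
width: 0.012
finger_force: 31.1
```

Run:
```python
from h import *
to(.4583,.2993,.0945,207)
for n in('top','side'):
    s=snap(n)
    im,g=rectify(s,.054,(.4583,.2993)); G=im.min(-1); m=(G>170).astype(np.uint8)
    k,L,st,_=cv2.connectedComponentsWithStats(m)
    for j in range(1,k):
        if st[j,4]<1500: continue
        # straight edge of the bright halves: points nearest the slot
        c=max(cv2.findContours((L==j).astype(np.uint8),0,1)[0],key=len)[:,0].astype(float); d=np.hypot(*(c-200).T)*.25
        e=c[d<20]
        if len(e)>30:
            vx,vy,_,_=cv2.fitLine(e.astype(np.float32),cv2.DIST_HUBER,0,.01,.01).ravel(); print(n,st[j,4],len(e),'edge deg',np.degrees(np.arctan2(vy,vx)).round(1), 'mid',e.mean(0).round())
```

```text
t 10.15 pos [0.4575 0.2984 0.0943] rot [-1.7991e+02 -1.1000e-01 -1.4894e+02] q [ 0.48  0.13  1.55 -0.    1.47 -1.64] w 0.012 ff 31.1 F [-1.3 -5.1  1.2] M [-1.11  0.22 -0.73]
turn deg [-0.09 -0.11  4.06] shift mm [-1.1  0.4 -0.2]
top 8783 112 edge deg 12.7 mid [200. 151.]
side 4993 66 edge deg -22.6 mid [178. 137.]
side 12242 124 edge deg 16.0 mid [183. 236.]
```

The moment jumped to 0.73 N m and the slot edges read 12.7° and 16°, so the cap is at its stop (expected 14.6°). I ease back within the play, lift, and go to the tray.

arm_command(targets=[0, 0, 5, 0, 0, 0, 1, 0, 0, 10, 0, 0, 0, 1, 0, 0, 12, 0, 0, 0, 1, 0, 0, 12, 0, 0, -5, 1, 0, 0, 12, 0, 0, -13, 1, 0, 0, 12, 0, 0, -30, 1, 0, 0, 12, 0, 0, -50, 1, 0, 0, 12, 0, 0, -70, 1, 0, 0, 12, 0, 0, -76, 1, 0, 0, 12, 0, 0, -76, 1])

```text
time: 11.25
tool_pos: [0.4586, 0.3005, 0.1724]
ee_rot: [3.14, 0.004, -2.806]
wrist_force: [-0.2, 0.3, -0.0]
width: 0.012
finger_force: 30.0
```

Run:
```python
from h import *
to(.514,.006,.17,160)
s=snap('side'); slot(s,(.4583,.2993)); slot(snap('top'),(.4583,.2993))
```

```text
t 11.25 pos [0.4586 0.3005 0.1724] rot [ 179.93    0.24 -160.74] q [ 0.48  0.09  1.43  0.    1.61 -1.43] w 0.012 ff 30.0 F [-0.2  0.3 -0. ] M [ 0.09 -0.14  0.03]
turn deg [ 0.15  0.21 39.26] shift mm [  44.9 -296.3    1.9]
cap circle [0.4558 0.2981] r mm 30.143505096435547
slot [0.4558 0.2984] ang 14.613181423443848 sd mm [ 4.27015967 11.86406128]
cap circle [0.4562 0.2951] r mm 29.15076446533203
slot [0.4581 0.2965] ang 4.068723187202721 sd mm [ 6.87810109 11.69503886]
```

arm_command(targets=[0, 0, 4, 3, -15, -4, 1, 0, 0, 11, 6, -40, -4, 1, 0, 0, 18, 10, -65, -4, 1, 0, 0, 25, 14, -90, -4, 1, 0, 0, 33, 18, -115, -4, 1, 0, 0, 41, 22, -140, -4, 1, 0, 0, 49, 26, -165, -4, 1, 0, 0, 57, 30, -190, -4, 1, 0, 0, 65, 34, -215, -4, 1, 0, 0, 73, 38, -240, -4, 1, 0, 0, 81, 42, -265, -4, 1, 0, 0, 89, 45, -285, -4, 1, 0, 0, 97, 45, -296, -4, 1, 0, 0, 105, 45, -296, -4, 1, 0, 0, 113, 45, -296, -4, 1, 0, 0, 121, 45, -296, -4, 1, 0, 0, 127, 45, -296, -4, 1, 0, 0, 127, 45, -296, -4, 1, 0, 0, 127, 45, -296, -4, 1])

```text
time: 13.25
tool_pos: [0.5122, 0.0053, 0.1734]
ee_rot: [-3.14, 0.0, 1.263]
wrist_force: [0.1, 0.3, -0.0]
width: 0.0116
finger_force: 30.0
```

Run:
```python
from h import *
to(.514,.006,.058,72)
for n in('side','top'):
    s=snap(n); W=cloud(s); p=robot.get_obs()['tool_pos']
    B=(abs(W[...,0]-p[0])<.03)&(abs(W[...,1]-p[1])<.03)&(W[...,2]<p[2])&(W[...,2]>.04); print(n,W[B].mean(0),W[B][:,2].min())
```

```text
t 13.25 pos [0.5122 0.0053 0.1734] rot [-1.799e+02  2.000e-02  7.235e+01] q [-0.1   0.01  1.51  0.    1.62  0.21] w 0.0116 ff 30.0 F [ 0.1  0.3 -0. ] M [-0.07 -0.07  0.03]
turn deg [-0.1   0.02  0.35] shift mm [  1.2   1.7 115.4]
side [0.50991595 0.0083866  0.14739901] 0.12502457184424998<stdin>:5: RuntimeWarning: Mean of empty slice.
  ret = um.true_divide(
Traceback (most recent call last):
ValueError: zero-size array to reduction operation minimum which has no identity
```

arm_command(targets=[0, 0, 0, 1, 1, 10, 1, 0, 0, 0, 1, 1, 30, 1, 0, 0, 0, 1, 1, 50, 1, 0, 0, 0, 1, 1, 70, 1, 0, 0, 0, 1, 1, 88, 1, 0, 0, 0, 1, 1, 100, 1, 0, 0, 0, 1, 1, 107, 1, 0, 0, 0, 1, 1, 112, 1, 0, 0, 0, 1, 1, 115, 1, 0, 0, 0, 1, 1, 116, 1, 0, 0, 0, 1, 1, 116, 1, 0, 0, 0, 1, 1, 116, 1, 0, 0, 0, 1, 1, 116, 1])

```text
time: 14.65
tool_pos: [0.5143, 0.0058, 0.059]
ee_rot: [3.141, -0.0, 1.26]
wrist_force: [0.1, -0.3, -0.5]
width: 0.0119
finger_force: 30.0
```

arm_command(targets=[0, 0, 0, 0, 0, 2, 1, 0, 0, 0, 0, 0, 4, 1, 0, 0, 0, 0, 0, 4, 1, 0, 0, 0, 0, 0, 4, -1, 0, 0, 0, 0, 0, 4, -1, 0, 0, 0, 0, 0, 4, -1, 0, 0, 0, 0, 0, 4, -1, 0, 0, 0, 0, 0, 4, -1, 0, 0, 0, 0, 0, 4, -1, 0, 0, 0, 0, 0, 4, -1, 0, 0, 0, 0, 0, 4, -1, 0, 0, 0, 0, 0, 4, -1])

```text
time: 15.85
tool_pos: [0.514, 0.0058, 0.0545]
ee_rot: [3.142, 0.0, 1.26]
wrist_force: [-0.1, 0.5, -0.7]
width: 0.0807
finger_force: 0.0
```

arm_command(targets=[0, 0, 0, 0, 0, -10, -1, 0, 0, 0, 0, 0, -30, -1, 0, 0, 0, 0, 0, -55, -1, 0, 0, 0, 0, 0, -80, -1, 0, 0, 0, 0, 0, -110, -1, 0, 0, 0, 0, 0, -140, -1, 0, 0, 0, 0, 0, -140, -1, 0, 0, 0, 0, 0, -140, -1, 0, 0, 0, 0, 0, -140, -1, 0, 0, 0, 0, 0, -140, -1])

```text
time: 16.85
tool_pos: [0.513, 0.006, 0.1925]
ee_rot: [-3.138, 0.001, 1.26]
wrist_force: [-0.1, 0.2, 0.1]
width: 0.0939
finger_force: 0.0
```

Run:
```python
from h import *
to(.514,.006,.2,72)
s=snap('side'); slot(s,(.4583,.2993)); cv2.imwrite('pics/end.png',cv2.resize(s['color'][170:350,180:400],(660,540))[:,:,::-1])
```

```text
t 16.85 pos [0.513  0.006  0.1925] rot [-1.798e+02  5.000e-02  7.222e+01] q [-0.1   0.01  1.48 -0.    1.66  0.21] w 0.0939 ff 0.0 F [-0.1  0.2  0.1] M [-0.01 -0.06  0.  ]
turn deg [-0.2   0.05  0.22] shift mm [ 0.3  0.9 -7.5]
cap circle [0.4558 0.298 ] r mm 30.136465072631836
slot [0.4557 0.2983] ang 14.679643832627931 sd mm [ 4.27718719 11.87470981]
```

View pics/end.png

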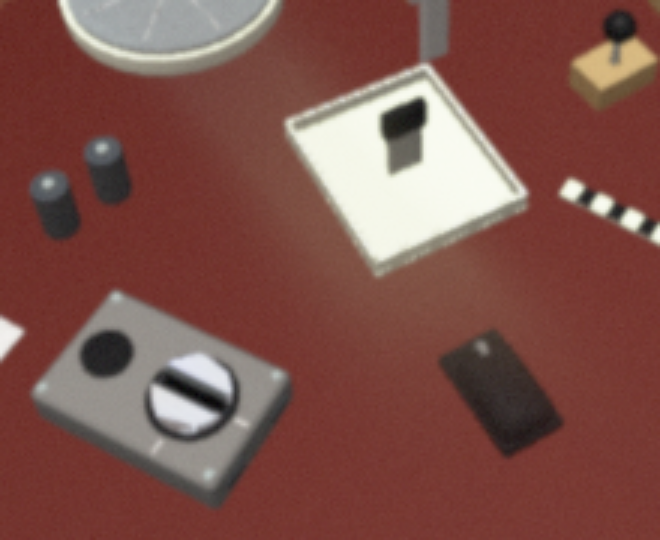

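The key stands free on the tray floor (crop (405,140)), the cap is turned a quarter (192,395), and the gripper is well above everything. I hand the job in.

```bash
python3 -c "
from h import *
print(robot.close_job())"
```

```text
the job is handed in; nothing more can be done
None
```

The job is handed in, no verdict returned: by my measurements the key turned the cap to its unlocked stop (about 88°) and now stands released in the white tray, about 17 s in.

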